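# Walk a die block round to face the setting fence

## Task

The heavy die block stands skewed on the bed plate. With the fingertips, push its corners, now one and now another, to walk it round on the spot until its yellow face looks squarely at the fence while still clear of it; then push it straight forward until the yellow face lies flush against the fence within the green band, and take the hand away. Only push it: do not lift or tip it, and leave the junction box, the tape roll and the conduit connector where they stand.

Things in the scene. Friction and masses are not known exactly. Their poses are not given: they have to be found in the camera images.
- die: die block, aluminium, 100 (x) by 130 (y) by 36 mm high, 0.65 to 1 kg, sliding with dry friction. Origin: centre of its underside; +x points out of the yellow face (one of the two 130 mm long sides, yellow also on top along that edge). Starts turned 60 to 180 degrees either way from facing the fence. Pushed near the end of a side it turns, and its centre also drifts along the push
- die_face (a point): middle of the lower edge of the die block's yellow face, 50 mm from the block's origin along its +x; axes as die
- fence_mid (a point): middle of the foot of the fence's face, on top of the bed plate; +x points into the fence, +y left along it. Fence: fixed steel bar 420 mm long, 25 thick, 24 high above the plate, green band 190 mm long at its middle. Plate: fixed dark steel, 6 mm thick on the table, 420 wide, reaching 270 mm from the fence face towards -x
- box_a: bystander: galvanised junction box 100 x 100 x 50 mm with a 46 mm high round connector on its top, 96 mm tall in all, standing on the table beside the bed plate; origin at the centre of its underside
- tape: bystander: roll of brown tape, 110 mm diameter, 50 mm high, lying flat on the table beside the bed plate; origin at the centre of its underside
- connector: bystander: steel conduit connector, 38 mm diameter, 46 mm high, standing on the bed plate near the left end of the fence; origin at the centre of its underside
Mind the look-alikes: they are no part of the job. There is more than one size of the die; the one meant has the size given above.

How it is judged:
By the outcome, as a careful person would: the job done as asked, in the order asked, and still so for the second after the job is handed in, with the robot touching nothing.
It also fails if it takes over 72 s, if anything falls off the work surface, if the arm or the gripper's body presses on something with over 40 N, if the wrist force passes 120 N, or if a joint passes its speed limit or range.

## Robot

A 6-joint arm with a two-finger parallel gripper is mounted at the origin on the work surface. World frame = base frame: x ahead of the robot, y to its left, z up, the work surface at z = 0. Lengths are in m, angles in rad, forces in N, time in s.
With the tool pointing down it reaches from about 0.3 to 0.775 m from the base axis. Payload 14.6 kg.
Tool frame: the origin (TCP) lies at the very end of the fingers, on their centre line; the grasp point (between the pads) lies 19 mm behind it; z points along the fingers, y is the line along which they close (so a half turn about z gives the same grasp; the last joint's range is limited). The gripper opens to 94 mm and grips with 3 to 60 N. Pads are 16 mm wide; open, the fingers measure 119 mm over their backs; the gripper's body (75 mm by 177 mm) begins 78 mm behind the grasp point.
Start: joints at [-1.356, 0.3, 1.521, -0, 1.321, -0.067], TCP at [0.153, -0.528, 0.182] pointing down, gripper open.
Joint ranges: [-3.03, 3.03], [-0.79, 2.21], [0.23, 2.52], [-1.04, 4.18], [0, 3.07], [-2.55, 2.55]. Speed limits (rad/s): [2.22, 2.22, 2.57, 3.14, 3.14, 3.14].

## Interface

Orientations are given as [roll, pitch, yaw] about the fixed x, y, z axes, in that order (R = Rz(yaw) Ry(pitch) Rx(roll)).
In Python, from station import ctrl gives the robot as it stands.
- The arm moves only by the shell command python3 -m pendant 'ROWS' [OPENING] [FORCE]. ROWS is JSON, a list of rows, each a list of 2 entries, a list of its own where there are three numbers: the shift along the world's x, y, z in cm, then the turn about the world's z in rad. A call has 1 to 20 rows; each row shifts and turns the commanded pose from where the row before left it; what a row does not reach is not made up. A row lasts 1/12 s, in which the tool goes at most 41.7 mm and 7.16 degrees, less where a joint would pass 70% of its speed; a pose out of reach is approached as far as the arm can. A call is refused whole if a number of a shift passes 4.17 or a number of a turn 0.125, either way. A call with a gripper value outside its range is refused whole. OPENING is the opening, from 0 (shut) to 1 (fully open), set as the call begins (- or left out, the last holds). The fingers move at their own pace and stop on an object; FORCE is the grip in N (left out, the last holds). Time passes only in rows, so rows that do not move let the fingers close. It gives the time, the measured TCP pose, the force, the opening and the grip force at its end, in the units of the state.
- ctrl.get_obs(): the state, without advancing time (a new reading comes with each control period).
- ctrl.camera(name): name is "side" or "top"; returns a dict with "color" (400x640x3 uint8, red, green, blue), "intrinsics" (3x3 intrinsics, pixels), "camera_from_world" (4x4, takes a point from world to camera coordinates). Camera axes: x right, y down, z forward; pixel columns grow to the right and rows downward; lengths in m; the calibration is good to about 2 mm. A picture is of the moment at which its call begins. There is no depth.
- ctrl.hand_in(): hands the job in; it is judged then, once.
The state is a dict: "time_s": time; "qpos": joint angles; "joint_vel": joint speeds; "tau": joint torques, N m; "ee_pos": TCP position; "eef_rot": TCP orientation; "force": force on the tool from outside, world axes, zero at the start; "moment": the same for the moment, N m; "grip_width": finger opening in m; "grip_force": force on a finger pad.
Only numpy, scipy, OpenCV 4.12 (cv2) and the standard library are available. Lean on these libraries where they do the work, as an engineer would, in place of code of your own. Each camera call takes 0.05 s, during which the arm holds its last target. There are 200 camera calls.

## Working session

There is one attempt and no reset: what is moved stays moved. The work goes in short steps, Python scripts to look and compute and a shell command to move; the robot and the scene stay as the last step left them, time stands still between calls to the robot, and variables do not carry over. Pictures are saved under pics/ and viewed, at most 10 in all, crops included, and the job is handed in when it is done.

```bash
mkdir -p pics; python3 - <<'E'
from station import ctrl
import cv2,numpy as np
for n in("top","side"):
    c=ctrl.camera(n); cv2.imwrite(f"pics/{n}0.png",c["color"][:,:,::-1]); print(n,c["intrinsics"].tolist(),np.round(c["camera_from_world"],4).tolist())
o=ctrl.get_obs();print(o["time_s"],o["ee_pos"],o["eef_rot"])
E
```

```text
top [[453.9893319953155, 0.0, 312.4685444864892], [0.0, 453.9893319953155, 196.79030594020043], [0.0, 0.0, 1.0]] [[-0.0017, -1.0, -0.0009, 0.0018], [-0.9949, 0.0017, -0.1009, 0.5014], [0.1009, 0.0007, -0.9949, 1.2332], [0.0, 0.0, 0.0, 1.0]]
side [[385.93479467594096, 0.0, 314.6871168616969], [0.0, 385.93479467594096, 198.92829080695785], [0.0, 0.0, 1.0]] [[-0.8936, -0.4485, -0.0168, 0.4345], [-0.2334, 0.4963, -0.8362, 0.1431], [0.3833, -0.7434, -0.5481, 0.7691], [0.0, 0.0, 0.0, 1.0]]
0.1 [ 0.1528918  -0.52804957  0.18176266] [-3.14056349e+00 -3.54148600e-05  2.81826199e-01]
```

View pics/top0.png

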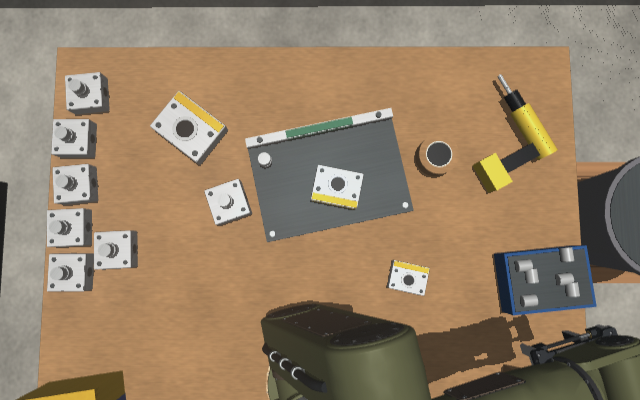

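View pics/side0.png

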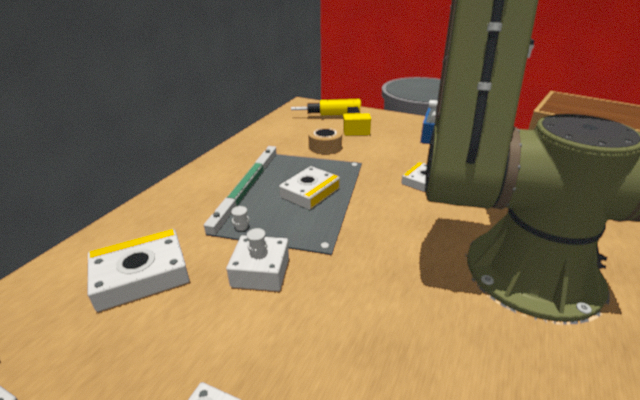

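Top view, three look-alike blocks: large at (188,127) on the table, one at (337,187) on the bed plate and small at (408,278) on the table. I take the one on the plate and will check its size in a crop. The connector is at (264,159), the box at (228,202), the tape roll at (437,155), and the fence runs from (247,143) to (392,114).

```bash
cat > h.py <<'E'
from station import ctrl
import cv2,numpy as np
def w(c,uv,z):
    K=c["intrinsics"];T=c["camera_from_world"];R,t=T[:3,:3],T[:3,3]
    o=-R.T@t; out=[]
    for u,v in uv:
        d=R.T@np.linalg.solve(K,[u,v,1]); out.append((o+d*(z-o[2])/d[2])[:2])
    return np.array(out)
def crop(c,x,y,wd,h,s,f):
    cv2.imwrite(f,cv2.resize(c["color"][y:y+h,x:x+wd,::-1],None,fx=s,fy=s,interpolation=cv2.INTER_CUBIC))
E
python3 - <<'E'
from h import *
crop(ctrl.camera("top"),235,95,190,150,4,"pics/c1.png")
E
```

```text
(no output)
```

View pics/c1.png

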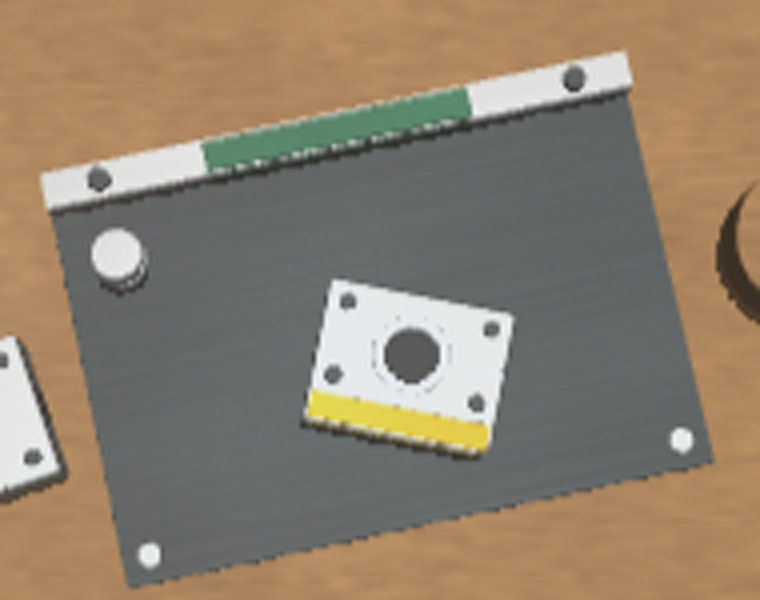

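```bash
cat >> h.py <<'E'
def fence(c):
    cr=np.array([[49,208],[631,92],[208,172],[471,116]])/4+[234.6,94.6]
    return w(c,cr,.030)
E
python3 - <<'E'
from h import *
c=ctrl.camera("top")
d=w(c,np.array([[332,279],[514,315],[489,450],[308,415]])/4+[234.6,94.6],.042)
print("die",d.round(4).tolist(),"c",d.mean(0),[round(float(np.linalg.norm(d[i]-d[i-1])),4) for i in range(4)])
print("heads deg: normal to yellow",np.degrees(np.arctan2(*(d[2]+d[3]-d[0]-d[1])[::-1])), "edge",np.degrees(np.arctan2(*(d[0]-d[1])[::-1]))) 
f=fence(c);print("fence",f.round(4).tolist(),(f[0]+f[1])/2,np.linalg.norm(f[0]-f[1]),np.linalg.norm(f[2]-f[3]),"edge deg",np.degrees(np.arctan2(*(f[0]-f[1])[::-1])))
print("conn",w(c,[(234.6+118/4,94.6+253/4)],.052),"box near corner",w(c,[(234.6+65/4,94.6+470/4)],.05))
p=w(c,np.array([[130,586],[714,462]])/4+[234.6,94.6],.006);print("plate",p)
print("tape",w(c,[(437,155)],.05))
E
```

```text
die [[0.5895, -0.0134], [0.5643, -0.1384], [0.4712, -0.1201], [0.4954, 0.0033]] c [ 0.53012394 -0.06713593] [0.0956, 0.1276, 0.0948, 0.1258]
heads deg: normal to yellow 169.42819896467682 edge 78.56910308684371
fence [[0.6422, 0.184], [0.7243, -0.224], [0.6676, 0.0731], [0.7073, -0.1114]] [ 0.68326018 -0.01998126] 0.4162057528521946 0.1886733420879371 edge deg 101.37936914344152
conn [[0.60608622 0.13315519]] box near corner [[0.45752517 0.16791267]]
plate [[ 0.37943944  0.12764828]
 [ 0.46534327 -0.28136896]]
tape [[ 0.61352322 -0.34080413]]
```

The block on the plate measures about 96 x 127 mm, so it is the right one. It needs to turn about 158° clockwise. I'll go to its near-left corner with the fingers shut.

```bash
python3 -m pendant '[[[1.75,2.91,-0.45],-0.0046],[[1.75,2.91,-0.45],-0.0046],[[1.75,2.91,-0.45],-0.0046],[[1.75,2.91,-0.45],-0.0046],[[1.75,2.91,-0.45],-0.0046],[[1.75,2.91,-0.45],-0.0046],[[1.75,2.91,-0.45],-0.0046],[[1.75,2.91,-0.45],-0.0046],[[1.75,2.91,-0.45],-0.0046],[[1.75,2.91,-0.45],-0.0046],[[1.75,2.91,-0.45],-0.0046],[[1.75,2.91,-0.45],-0.0046],[[1.75,2.91,-0.45],-0.0046],[[1.75,2.91,-0.45],-0.0046],[[1.75,2.91,-0.45],-0.0046],[[1.75,2.91,-0.45],-0.0046],[[1.75,2.91,-0.45],-0.0046],[[1.75,2.91,-0.45],-0.0046],[[0,0,0],0]]' 0 10
```

```text
time_s: 1.78
ee_pos: [0.4693, -0.0007, 0.1004]
eef_rot: [-3.141, 0.0, 0.202]
force: [0.7, -1.1, -0.8]
grip_width: 0.0005
grip_force: 0.0
```

```bash
python3 -m pendant '[[[0,-0.1,-2.8],0],[[0,-0.1,-2.8],0],[[0,-0.2,-2.8],0],[[0.7,0,0],0],[[0.8,0,0],0],[[0.8,0,0],0],[[0.8,0,0],0],[[0.8,0,0],0],[[0.8,0,0],0],[[0.8,-0.1,0],0],[[0.8,-0.1,0],0],[[0.8,-0.2,0],0],[[0.8,-0.2,0],0],[[-0.8,0,0],0],[[-0.5,0,3],0],[[-4,0,3],0],[[-4,0,2],0]]'
cat >> h.py <<'E'
def die(f=None):
    c=ctrl.camera("top");im=c["color"];hsv=cv2.cvtColor(im,cv2.COLOR_RGB2HSV)
    roi=np.zeros(im.shape[:2],np.uint8)
    q=np.array([[64,268],[630,150],[695,455],[120,575]])/4+[234.6,94.6]
    cv2.fillPoly(roi,[q.astype(np.int32)],255)
    yel=cv2.inRange(hsv,(18,110,120),(35,255,255));wh=cv2.inRange(hsv,(0,0,190),(180,45,255))
    m=(yel|wh)&roi
    m=cv2.morphologyEx(m,cv2.MORPH_OPEN,np.ones((3,3)))
    cs=cv2.findContours(m,cv2.RETR_EXTERNAL,cv2.CHAIN_APPROX_NONE)[0]
    k=max(cs,key=cv2.contourArea).reshape(-1,2)
    g=w(c,k,.042)*1000
    (cx,cy),(a,b),_=r=cv2.minAreaRect(g.astype(np.float32));box=cv2.boxPoints(r)
    ys,xs=np.nonzero(yel&roi);yc=w(c,np.c_[xs,ys],.042).mean(0)*1000
    mids=(box+np.roll(box,-1,0))/2;ln=np.linalg.norm(box-np.roll(box,-1,0),axis=1)
    L=[i for i in range(4) if ln[i]>np.median(ln)-1e-3]
    i=min(L,key=lambda i:np.linalg.norm(mids[i]-yc));h=np.degrees(np.arctan2(*(mids[i]-[cx,cy])[::-1]))
    fe=fence(c)*1000;F=(fe[0]+fe[1])/2;th=np.radians(11.4);n=np.array([np.cos(th),np.sin(th)]);t=np.array([-n[1],n[0]])
    print("center",round(cx),round(cy),"size",round(a),round(b),"turn to go",round((11.4-h+180)%360-180,1),"rel fence n,t",((np.array([cx,cy])-F)@np.c_[n,t]).round(1))
    print("corners",box.round().tolist(),"yellow mid",mids[i].round())
    o=ctrl.get_obs();print(o["time_s"],o["ee_pos"].round(4))
    if f: crop(c,235,95,190,150,3,f)
E
python3 -c "
from h import *
die('pics/d1.png')"
```

```text
time_s: 3.2
ee_pos: [0.4641, -0.0146, 0.0931]
eef_rot: [3.141, -0.003, 0.199]
force: [0.3, -0.5, 1.1]
grip_width: 0.0006
grip_force: 0.0
center 556 -73 size 129 50 turn to go 28.3 rel fence n,t [-134.7  -26.9]
corners [[514.0, -127.0], [562.0, -142.0], [599.0, -19.0], [551.0, -4.0]] yellow mid [581. -80.]
3.25 [ 0.4592 -0.0143  0.0958]h.py:26: RuntimeWarning: Mean of empty slice.
  ys,xs=np.nonzero(yel&roi);yc=w(c,np.c_[xs,ys],.042).mean(0)*1000
  ret = ret.dtype.type(ret / rcount)
```

View pics/d1.png

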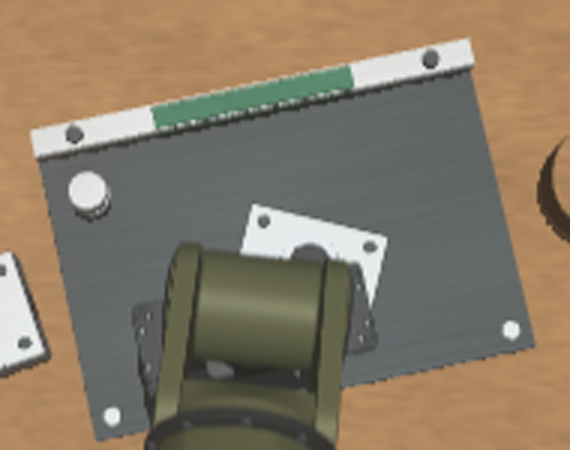

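The arm hides most of the block: only its far edge shows, from (252,205) to (387,238). I'll go round to the right side, where the next push starts, and look from there.

```bash
python3 -m pendant '[[[0.5,-3.6,0],0],[[0.5,-3.6,0],0],[[0.5,-3.6,0],0],[[0.5,-3.6,0],0],[[0.5,-3.6,0],0],[[0.5,-3.6,0],0],[[0.5,-3.6,0],0],[[0,0,0],0]]'
python3 -c "
from h import *
die('pics/d2.png')"
```

```text
time_s: 3.92
ee_pos: [0.4989, -0.2719, 0.0917]
eef_rot: [3.139, -0.002, 0.195]
force: [-1.2, -0.2, -1.0]
grip_width: 0.0011
grip_force: 0.0
center 532 -67 size 127 97 turn to go -154.4 rel fence n,t [-157.6  -15.8]
corners [[469.0, -116.0], [563.0, -140.0], [595.0, -17.0], [500.0, 7.0]] yellow mid [485. -55.]
3.9667 [ 0.4986 -0.2693  0.0913]
```

View pics/d2.png

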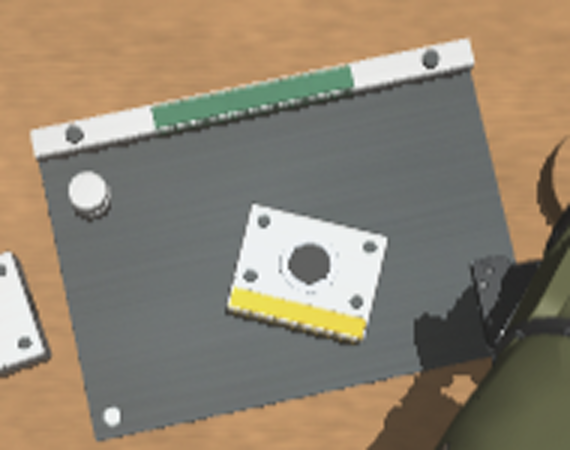

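```bash
python3 -m pendant '[[[2.4,3.4,0],0],[[2.4,3.4,0],0],[[2.3,3.4,0],0],[[2.3,3.3,0],0],[[0,0,0],0],[[0,0,-2.5],0],[[0,0,-2.5],0],[[0,0,-2.5],0],[[0,0,0],0],[[0,0,0],0]]'; python3 -m pendant '[[[-1,0,0],0],[[-1,0,0],0],[[-1,0,0],0],[[-1,0,0],0],[[-1,0,0],0]]';python3 -m pendant '[[[-1,0,0],0],[[-1,0,0],0],[[0,0,0],0]]'
```

```text
time_s: 4.8
ee_pos: [0.592, -0.1309, 0.0161]
eef_rot: [-3.141, 0.001, 0.2]
force: [0.5, -0.7, 0.0]
grip_width: 0.0006
grip_force: 0.0
time_s: 5.22
ee_pos: [0.5439, -0.1318, 0.0191]
eef_rot: [3.139, -0.005, 0.199]
force: [2.6, -0.1, 3.3]
grip_width: 0.0008
grip_force: 1.6
time_s: 5.47
ee_pos: [0.5228, -0.1318, 0.0189]
eef_rot: [3.14, -0.004, 0.199]
force: [-6.5, 0.5, 9.3]
grip_width: 0.0006
grip_force: 4.4
```

```bash
python3 -c "
from h import *
o=ctrl.get_obs();print(o['force'],o['moment'])
die()
c=ctrl.camera('side');crop(c,200,140,180,130,4,'pics/s3.png')"
```

```text
[-6.47296524  0.54072204  9.26339724] [ 0.10455874  1.40605145 -0.04391534]
center 538 -42 size 76 97 turn to go -63.7 rel fence n,t [-146.7    7.6]
corners [[481.0, -66.0], [575.0, -91.0], [595.0, -17.0], [501.0, 8.0]] yellow mid [548.  -5.]
5.5167 [ 0.5228 -0.1318  0.0189]
```

View pics/s3.png

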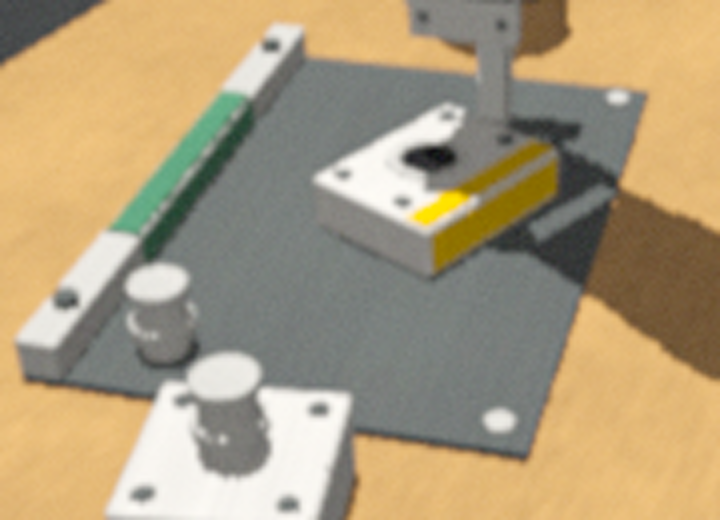

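The side crop shows the finger at (495,120) meeting the far edge of the block, which runs from (445,105) to (555,150). The block hasn't turned. I'll project the TCP into both images to find where the tip really is.

```bash
python3 - <<'E'
from h import *
for nm,x0,y0,s in(("side",200,140,4),("top",235,95,3)):
    c=ctrl.camera(nm)
    def pr(p):
        q=(c["camera_from_world"]@[*p,1])[:3];q=c["intrinsics"]@q/q[2];return tuple(int(v) for v in ((q[:2]-[x0,y0])*s))
    wd,h=(190,140) if nm=="side" else (190,150)
    im=cv2.resize(c["color"][y0:y0+h,x0:x0+wd,::-1],None,fx=s,fy=s)
    e=ctrl.get_obs()["ee_pos"]
    cv2.circle(im,pr(e),5,(0,0,255),2);cv2.line(im,pr(e),pr(e+[0,0,.06]),(0,0,255),1)
    for z,col in((.006,(255,0,0)),(.042,(0,255,0))):
        cv2.polylines(im,[np.array([pr((x,y,z)) for x,y in((.469,-.116),(.563,-.140),(.595,-.017),(.5,.007))])],True,col,1)
    cv2.imwrite(f"pics/p_{nm}.png",im)
a=cv2.imread("pics/p_side.png");b=cv2.imread("pics/p_top.png")
a=cv2.resize(a,(400,int(a.shape[0]*400/a.shape[1])));b=b[150:450,230:570]
H=max(a.shape[0],b.shape[0]);f=lambda i:cv2.copyMakeBorder(i,0,H-i.shape[0],0,0,0)
cv2.imwrite("pics/p.png",np.hstack([f(a),f(b)]))
E
```

```text
(no output)
```

View pics/p.png

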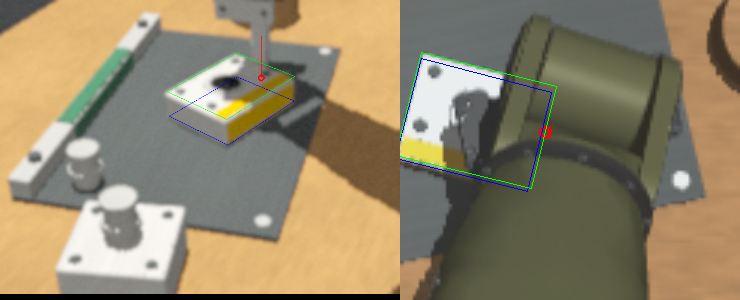

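```bash
python3 -m pendant '[[[0,-1,0],0],[[0,-1,0],0],[[0,0,0],0]]'; python3 -m pendant '[[[0,-3,2],0],[[0,-3.5,2],0],[[0,-3.5,2],0],[[-1,-3.5,2],0],[[0,0,0],0]]'; python3 -c "
from h import *
die()"
```

```text
time_s: 5.92
ee_pos: [0.5232, -0.1532, 0.0173]
eef_rot: [3.14, -0.002, 0.198]
force: [-0.6, -1.5, 0.4]
grip_width: 0.0004
grip_force: 0.0
time_s: 6.33
ee_pos: [0.5124, -0.2925, 0.1005]
eef_rot: [3.136, -0.004, 0.195]
force: [0.3, 0.5, 0.1]
grip_width: 0.0009
grip_force: 0.0
center 532 -66 size 127 97 turn to go -153.9 rel fence n,t [-157.9  -15.5]
corners [[468.0, -116.0], [562.0, -140.0], [595.0, -17.0], [501.0, 8.0]] yellow mid [484. -54.]
6.3833 [ 0.5124 -0.2897  0.0983]
```

The block did not move. The tip rode over its top (3 mm lift, 9 N upward), so the shut fingertips must sit higher than the reading says. I'll feel for the plate beside the block.

```bash
python3 -m pendant '[[[1.6,3.2,0],0],[[1.6,3.2,0],0],[[1.6,3.2,0],0],[[1.5,3.2,0],0],[[1.5,3.1,0],0],[[0,0,-2.7],0],[[0,0,-2.7],0],[[0,0,-2.7],0],[[0,0,0],0]]'; python3 -m pendant '[[[0,0,-0.6],0],[[0,0,-0.6],0],[[0,0,0],0]]';python3 -m pendant '[[[0,0,-0.4],0],[[0,0,-0.4],0],[[0,0,0],0]]'
```

```text
time_s: 7.13
ee_pos: [0.5874, -0.1255, 0.0096]
eef_rot: [-3.138, 0.008, 0.2]
force: [-0.8, 0.4, -1.1]
grip_width: 0.0007
grip_force: 0.0
time_s: 7.38
ee_pos: [0.5905, -0.1274, 0.0032]
eef_rot: [3.141, -0.0, 0.199]
force: [0.6, -0.0, -0.1]
grip_width: 0.0004
grip_force: 0.0
time_s: 7.63
ee_pos: [0.5902, -0.1275, -0.0054]
eef_rot: [-3.142, 0.0, 0.199]
force: [-0.5, -0.0, 0.5]
grip_width: 0.0005
grip_force: 0.0
```

Confirmed: at a reading of -5 mm nothing touches, so the tip is really about 23 mm higher than stated. Now I'll push properly.

```bash
python3 -m pendant '[[[0,0,-0.4],0],[[-0.8,0,0],0],[[-0.8,0,0],0],[[-0.8,0,0],0],[[-0.8,0,0],0],[[-0.8,0,0],0]]';python3 -m pendant '[[[-0.8,0,0],0],[[-0.8,0,0],0],[[0,0,0],0],[[1,-1,0],0],[[0,-2.5,3],0],[[0,-3,3],0],[[0,-3.5,3],0],[[0,-3.5,2],0],[[0,-3.5,0],0]]'; python3 -c "
from h import *
die()"
```

```text
time_s: 8.13
ee_pos: [0.5494, -0.1276, -0.009]
eef_rot: [3.141, -0.0, 0.199]
force: [2.3, -1.2, -1.7]
grip_width: 0.0002
grip_force: 1.1
time_s: 8.88
ee_pos: [0.5458, -0.2958, 0.1026]
eef_rot: [3.137, -0.005, 0.2]
force: [1.5, 0.2, -0.5]
grip_width: 0.0005
grip_force: 0.0
center 504 -56 size 128 97 turn to go -130.1 rel fence n,t [-182.4    0.3]
corners [[427.0, -75.0], [503.0, -136.0], [582.0, -36.0], [506.0, 25.0]] yellow mid [466. -25.]
8.9333 [ 0.5444 -0.301   0.1002]
```

```bash
python3 -m pendant '[[[-0.7,3.68,0],0],[[-0.7,3.68,0],0],[[-0.7,3.68,0],0],[[-0.7,3.68,0],0],[[-0.7,3.68,0],0],[[-0.7,3.68,0],0],[[-0.7,3.68,0],0],[[-0.7,3.68,0],0],[[-0.7,3.68,0],0],[[0,0,0],0],[[0,0,-2.7],0],[[0,0,-2.7],0],[[0,0,-2.7],0],[[0,0,-2.8],0],[[0,0,0],0],[[0,0,0],0]]';python3 -m pendant '[[[0.8,-0.2,0],0],[[0.8,-0.2,0],0],[[0.8,-0.2,0],0],[[0.8,-0.2,0],0],[[0.8,-0.2,0],0],[[0.8,-0.2,0],0],[[0.8,-0.2,0],0],[[0.8,-0.2,0],0],[[0,0,0],0]]'; python3 -m pendant '[[[-1.5,0.5,0],0],[[-1,0,3],0],[[0,-1,3],0],[[0,-3.5,2],0],[[0.5,-4,2],0],[[0.5,-4,0],0],[[0.5,-4,0],0],[[0.5,-4,0],0],[[0.5,-4,0],0],[[0.5,-4,0],0],[[0.5,-4,0],0],[[0,0,0],0]]'; python3 -c "
from h import *
die()"
```

```text
time_s: 10.27
ee_pos: [0.4808, 0.0375, -0.0117]
eef_rot: [-3.141, 0.002, 0.199]
force: [1.2, -1.0, 0.6]
grip_width: 0.0005
grip_force: 0.0
time_s: 11.02
ee_pos: [0.5469, 0.0212, -0.0115]
eef_rot: [3.141, -0.001, 0.199]
force: [0.5, -0.3, -0.3]
grip_width: 0.0004
grip_force: 0.0
time_s: 12.02
ee_pos: [0.5545, -0.3018, 0.0866]
eef_rot: [3.14, -0.0, 0.194]
force: [-0.4, 0.5, 0.1]
grip_width: 0.0007
grip_force: 0.0
center 516 -63 size 128 98 turn to go -103.1 rel fence n,t [-172.3   -9. ]
corners [[438.0, -45.0], [478.0, -134.0], [595.0, -81.0], [554.0, 8.0]] yellow mid [496. -18.]
12.0667 [ 0.5545 -0.2987  0.0864]
```

```bash
python3 -m pendant '[[[-1.3,3.5,0],0],[[-1.3,3.5,-1],0],[[-1.3,3.5,-2],0],[[-1.4,3.6,-2],0],[[0,0,-2.3],0],[[0,0,-2.3],0],[[0,0,0],0],[[0,0,0],0]]';python3 -m pendant '[[[-0.2,0.8,0],0],[[-0.2,0.8,0],0],[[-0.2,0.8,0],0],[[-0.2,0.8,0],0],[[-0.2,0.8,0],0],[[-0.2,0.8,0],0],[[-0.2,0.8,0],0],[[-0.2,0.8,0],0],[[-0.1,0.4,0],0],[[0,0,0],0]]'; python3 -m pendant '[[[0.2,-2,0],0],[[0,-3,1],0],[[0,-4,1],0],[[0,-4,1],0],[[0,-4,1],0],[[0,-2,2],0],[[0,0,2],0],[[0,0,0],0]]'; python3 -c "
from h import *
die()"
```

```text
time_s: 12.73
ee_pos: [0.5024, -0.1558, -0.0079]
eef_rot: [-3.141, 0.001, 0.2]
force: [-0.7, -0.3, 0.8]
grip_width: 0.0004
grip_force: 0.0
time_s: 13.57
ee_pos: [0.486, -0.0878, -0.0067]
eef_rot: [3.141, -0.002, 0.2]
force: [-0.1, -0.3, 1.2]
grip_width: 0.0009
grip_force: 0.1
time_s: 14.23
ee_pos: [0.489, -0.2803, 0.0761]
eef_rot: [3.138, -0.004, 0.197]
force: [-0.2, 0.2, 0.7]
grip_width: 0.0003
grip_force: 0.0
center 524 -21 size 128 98 turn to go -82.5 rel fence n,t [-156.2   30.1]
corners [[457.0, 23.0], [464.0, -74.0], [591.0, -66.0], [585.0, 32.0]] yellow mid [521.  27.]
14.2833 [ 0.4885 -0.2791  0.0741]
```

```bash
python3 -m pendant '[[[0.94,3.77,0.3],0],[[0.94,3.77,0.3],0],[[0.94,3.77,0.3],0],[[0.94,3.77,0.3],0],[[0.94,3.77,0.3],0],[[0.94,3.77,0.3],0],[[0.94,3.77,0.3],0],[[0.94,3.77,0.3],0],[[0.94,3.77,0.3],0],[[0,0,0],0],[[0,0,-2.7],0],[[0,0,-2.7],0],[[0,0,-2.7],0],[[0,0,-2.8],0],[[0,0,0],0],[[0,0,0],0]]';python3 -m pendant '[[[0.1,-0.8,0],0],[[0.1,-0.8,0],0],[[0.1,-0.8,0],0],[[0.1,-0.8,0],0],[[0.1,-0.8,0],0],[[0.1,-0.8,0],0],[[0.1,-0.8,0],0],[[0.1,-0.8,0],0],[[0,0,0],0]]'; python3 -m pendant '[[[0,2,0],0],[[0,0,3],0],[[0,-1,3],0],[[0,-3.5,2],0],[[-0.5,-4,2],0],[[-0.5,-4,0],0],[[-0.5,-4,0],0],[[-0.5,-4,0],0],[[-0.5,-4,0],0],[[-0.5,-4,0],0],[[-0.5,-3,0],0],[[0,0,0],0]]'; python3 -c "
from h import *
die()"
```

```text
time_s: 15.62
ee_pos: [0.5713, 0.0611, -0.0106]
eef_rot: [-3.141, 0.003, 0.2]
force: [0.1, 0.1, 0.8]
grip_width: 0.0008
grip_force: 0.0
time_s: 16.37
ee_pos: [0.5815, -0.0049, -0.0084]
eef_rot: [3.141, -0.003, 0.198]
force: [0.8, 0.0, 1.1]
grip_width: 0.0003
grip_force: 0.2
time_s: 17.37
ee_pos: [0.5439, -0.3008, 0.089]
eef_rot: [3.14, 0.0, 0.194]
force: [-0.6, 1.0, 0.4]
grip_width: 0.0004
grip_force: 0.0
center 513 -51 size 97 128 turn to go -58.8 rel fence n,t [-173.1    3. ]
corners [[436.0, -75.0], [557.0, -118.0], [590.0, -27.0], [469.0, 16.0]] yellow mid [529.  -6.]
17.4167 [ 0.5445 -0.2982  0.0888]
```

```bash
python3 -m pendant '[[[-1.15,3.45,0],0],[[-1.15,3.45,0],0],[[-1.15,3.45,0],0],[[-1.15,3.45,0],0],[[-1.15,3.45,0],0],[[-1.15,3.45,0],0],[[-1.15,3.45,0],0],[[-1.15,3.45,0],0],[[-1.15,3.45,0],0],[[0,0,0],0],[[0,0,-2.4],0],[[0,0,-2.4],0],[[0,0,-2.4],0],[[0,0,-2.5],0],[[0,0,0],0],[[0,0,0],0]]';python3 -m pendant '[[[0.8,0,0],0],[[0.8,0,0],0],[[0.8,0,0],0],[[0.8,0,0],0],[[0.8,0,0],0],[[0.8,0,0],0],[[0.8,0,0],0],[[0,0,0],0]]'; python3 -m pendant '[[[-2,0.5,0],0],[[-1,0,3],0],[[0,-1,3],0],[[0,-3.5,2],0],[[1,-4,2],0],[[1,-4,0],0],[[1,-4,0],0],[[1,-4,0],0],[[1,-4,0],0],[[1,-4,0],0],[[0,0,0],0]]'; python3 -c "
from h import *
die()"
```

```text
time_s: 18.75
ee_pos: [0.4417, 0.0154, -0.0083]
eef_rot: [-3.141, 0.002, 0.199]
force: [0.3, -0.3, 0.2]
grip_width: 0.0006
grip_force: 0.0
time_s: 19.42
ee_pos: [0.5003, 0.0155, -0.0071]
eef_rot: [3.141, -0.002, 0.199]
force: [0.0, 0.8, 0.1]
grip_width: 0.0005
grip_force: 0.5
time_s: 20.33
ee_pos: [0.5282, -0.2674, 0.0905]
eef_rot: [3.139, -0.002, 0.195]
force: [-1.3, 0.8, -1.2]
grip_width: 0.0006
grip_force: 0.0
center 533 -66 size 95 128 turn to go -36.7 rel fence n,t [-155.9  -15.3]
corners [[454.0, -59.0], [549.0, -144.0], [613.0, -73.0], [518.0, 12.0]] yellow mid [565. -30.]
20.3833 [ 0.5277 -0.2645  0.0902]
```

```bash
python3 -m pendant '[[[-1.66,3.5,0],0],[[-1.66,3.5,0],0],[[-1.66,3.5,0],0],[[-1.66,3.5,0],0],[[-1.66,3.5,0],0],[[0,0,0],0],[[0,0,-2.4],0],[[0,0,-2.4],0],[[0,0,-2.4],0],[[0,0,-2.5],0],[[0,0,0],0],[[0,0,0],0]]';python3 -m pendant '[[[0.6,0.5,0],0],[[0.6,0.5,0],0],[[0.6,0.5,0],0],[[0.6,0.5,0],0],[[0.6,0.5,0],0],[[0.6,0.5,0],0],[[0.6,0.5,0],0],[[0,0,0],0]]'; python3 -m pendant '[[[-2,-1,0],0],[[0,-2,3],0],[[0,-3,3],0],[[0,-4,2],0],[[1,-4,2],0],[[1,-4,0],0],[[1,-4,0],0],[[0,0,0],0]]'; python3 -c "
from h import *
die()"
```

```text
time_s: 21.38
ee_pos: [0.4441, -0.0857, -0.0069]
eef_rot: [-3.141, 0.001, 0.2]
force: [-0.0, 0.8, 0.5]
grip_width: 0.0006
grip_force: 0.0
time_s: 22.05
ee_pos: [0.4877, -0.0501, -0.006]
eef_rot: [3.141, -0.001, 0.2]
force: [-0.4, -0.5, -0.3]
grip_width: 0.0007
grip_force: 0.0
time_s: 22.72
ee_pos: [0.4967, -0.2699, 0.0904]
eef_rot: [3.138, -0.003, 0.195]
force: [-0.1, -0.3, -0.2]
grip_width: 0.0003
grip_force: 0.0
center 562 -59 size 96 128 turn to go -18.7 rel fence n,t [-126.3  -14.2]
corners [[489.0, -28.0], [553.0, -138.0], [636.0, -90.0], [572.0, 20.0]] yellow mid [604. -35.]
22.7667 [ 0.496  -0.267   0.0898]
```

```bash
python3 -m pendant '[[[2.27,2.81,0],0],[[2.27,2.81,0],0],[[2.27,2.81,0],0],[[2.27,2.81,0],0],[[2.27,2.81,0],0],[[2.27,2.81,0],0],[[2.27,2.81,0],0],[[0,0,0],0],[[0,0,-2.4],0],[[0,0,-2.4],0],[[0,0,-2.4],0],[[0,0,-2.5],0],[[0,0,0],0],[[0,0,0],0]]';python3 -m pendant '[[[-0.8,-0.2,0],0],[[-0.8,-0.2,0],0],[[-0.8,-0.2,0],0],[[-0.8,-0.2,0],0],[[-0.8,-0.2,0],0],[[0,0,0],0]]'; python3 -m pendant '[[[1.5,0,0],0],[[0,0,3],0],[[0,-2,3],0],[[-1,-4,2],0],[[-1,-4,2],0],[[-1,-4,0],0],[[-1,-4,0],0],[[-1,-3,0],0],[[0,0,0],0]]'; python3 -c "
from h import *
die()"
```

```text
time_s: 23.93
ee_pos: [0.6538, -0.0667, -0.0078]
eef_rot: [-3.141, 0.001, 0.2]
force: [-0.4, 0.1, -0.4]
grip_width: 0.0003
grip_force: 0.0
time_s: 24.43
ee_pos: [0.6148, -0.0777, -0.0051]
eef_rot: [3.14, -0.003, 0.199]
force: [-0.6, 0.2, 0.9]
grip_width: 0.0003
grip_force: 0.0
time_s: 25.18
ee_pos: [0.5799, -0.2854, 0.0904]
eef_rot: [3.139, -0.001, 0.194]
force: [-0.3, -0.4, -0.5]
grip_width: 0.0007
grip_force: 0.0
center 538 -57 size 96 128 turn to go -8.7 rel fence n,t [-149.6   -7.3]
corners [[471.0, -13.0], [515.0, -133.0], [605.0, -100.0], [561.0, 20.0]] yellow mid [583. -40.]
25.2333 [ 0.5808 -0.2827  0.0902]
```

Only about 9° is left and the front is about 100 mm clear of the fence. I'll square the block with the open hand, both fingertips on the rear face, feeling the height again because the fingers are now open.

```bash
python3 -m pendant '[[[-2.03,3.5,0],0],[[-2.03,3.5,0],0],[[-2.03,3.5,0],0],[[-2.03,3.5,0],0],[[-2.03,3.5,0],0],[[-2.03,3.5,0],0],[[0,0,0],0],[[0,0,0],0],[[0,0,-2.4],0],[[0,0,-2.4],0],[[0,0,-2.3],0],[[0,0,0],0],[[0,0,0],0]]' 1; python3 -m pendant '[[[0,0,-0.4],0],[[0,0,-0.4],0],[[0,0,0],0]]';python3 -m pendant '[[[0,0,-0.4],0],[[0,0,-0.4],0],[[0,0,0],0]]'
```

```text
time_s: 26.32
ee_pos: [0.4597, -0.0704, 0.0177]
eef_rot: [-3.141, 0.001, 0.199]
force: [0.9, -0.8, 0.4]
grip_width: 0.0836
grip_force: 0.0
time_s: 26.57
ee_pos: [0.4597, -0.0704, 0.0098]
eef_rot: [3.141, -0.001, 0.199]
force: [-1.0, 1.3, -0.4]
grip_width: 0.0939
grip_force: 0.0
time_s: 26.82
ee_pos: [0.4591, -0.0702, 0.001]
eef_rot: [-3.141, 0.001, 0.199]
force: [-0.7, 0.0, -0.4]
grip_width: 0.094
grip_force: 0.0
```

```bash
python3 -m pendant '[[[0,0,-0.7],0],[[0,0,0],0],[[0.6,0.12,0],0],[[0.6,0.12,0],0],[[0.6,0.12,0],0],[[0.6,0.12,0],0],[[0.6,0.12,0],0],[[0.6,0.12,0],0],[[0.6,0.12,0],0],[[0,0,0],0]]'; python3 -m pendant '[[[-1.5,-0.3,0],0],[[-1,0,2],0],[[0,0,3],0],[[0,-2,3],0],[[1,-4,2],0],[[1,-4,0],0],[[1,-4,0],0],[[1,-4,0],0],[[1,-3,0],0],[[0,0,0],0]]'; python3 -c "
from h import *
die()"
```

```text
time_s: 27.65
ee_pos: [0.5023, -0.0616, -0.0055]
eef_rot: [3.142, -0.0, 0.199]
force: [0.9, -0.2, -0.7]
grip_width: 0.0939
grip_force: 0.0
time_s: 28.48
ee_pos: [0.5262, -0.2761, 0.0925]
eef_rot: [3.14, -0.001, 0.195]
force: [-1.1, 0.8, 0.2]
grip_width: 0.0937
grip_force: 0.0
center 560 -60 size 96 128 turn to go 0.1 rel fence n,t [-129.   -14.7]
corners [[500.0, -6.0], [525.0, -132.0], [619.0, -113.0], [594.0, 12.0]] yellow mid [607. -51.]
28.5333 [ 0.5256 -0.2736  0.0922]
```

Square to 0.1° and about 79 mm clear of the fence. Now the straight push, slowing towards the end.

```bash
python3 -m pendant '[[[-0.68,3.3,0],0],[[-0.68,3.3,0],0],[[-0.68,3.3,0],0],[[-0.68,3.3,0],0],[[-0.68,3.3,0],0],[[-0.68,3.3,0],0],[[0,0,0],0],[[0,0,0],0],[[0,0,-2.4],0],[[0,0,-2.4],0],[[0,0,-2.4],0],[[0,0,-2.5],0],[[0,0,0],0],[[0,0,0],0]]';python3 -m pendant '[[[0.6,0.12,0],0],[[0.6,0.12,0],0],[[0.6,0.12,0],0],[[0.6,0.12,0],0],[[0.6,0.12,0],0],[[0.6,0.12,0],0],[[0.6,0.12,0],0],[[0.6,0.12,0],0],[[0.6,0.12,0],0],[[0.6,0.12,0],0],[[0.6,0.12,0],0],[[0.6,0.12,0],0],[[0.6,0.12,0],0],[[0.5,0.1,0],0],[[0.3,0.06,0],0],[[0,0,0],0]]'
```

```text
time_s: 29.7
ee_pos: [0.4842, -0.0736, -0.0045]
eef_rot: [-3.141, 0.002, 0.199]
force: [-0.1, 0.7, 0.5]
grip_width: 0.0941
grip_force: 0.0
time_s: 31.03
ee_pos: [0.5712, -0.056, -0.0034]
eef_rot: [3.141, 0.0, 0.199]
force: [-3.5, -0.4, 3.0]
grip_width: 0.0942
grip_force: 1.7
```

```bash
python3 -m pendant '[[[0.3,0.06,0],0],[[0.3,0.06,0],0],[[0,0,0],0]]';python3 -m pendant '[[[0.2,0.04,0],0],[[0.2,0.04,0],0],[[0,0,0],0]]';python3 -m pendant '[[[0.2,0.04,0],0],[[0.2,0.04,0],0],[[0,0,0],0]]'
```

```text
time_s: 31.28
ee_pos: [0.5771, -0.0548, -0.0035]
eef_rot: [3.141, 0.0, 0.199]
force: [-4.1, -2.7, 2.4]
grip_width: 0.0941
grip_force: 1.9
time_s: 31.53
ee_pos: [0.5809, -0.0541, -0.0035]
eef_rot: [3.141, 0.001, 0.199]
force: [-5.5, -1.5, 4.8]
grip_width: 0.0938
grip_force: 2.8
time_s: 31.78
ee_pos: [0.5823, -0.0538, -0.0035]
eef_rot: [-3.141, 0.007, 0.2]
force: [-27.6, -6.2, 19.6]
grip_width: 0.0937
grip_force: 13.8
```

Firm stop at the fence (28 N), so I'll back straight off and look.

```bash
python3 -m pendant '[[[0,0,0],0],[[-1,-0.2,0],0],[[-2,-0.4,0],0],[[-1,-0.2,2],0],[[0,0,3],0],[[0,-2,3],0],[[0,-4,2],0],[[0,-4,0],0],[[0,-4,0],0],[[0,-4,0],0],[[0,-4,0],0],[[0,0,0],0]]'; python3 -c "
from h import *
die('pics/e1.png')"
```

```text
time_s: 32.78
ee_pos: [0.5444, -0.2846, 0.0951]
eef_rot: [3.139, -0.001, 0.194]
force: [-1.1, -0.2, -0.2]
grip_width: 0.0945
grip_force: 0.0
center 618 -48 size 55 127 turn to go -179.9 rel fence n,t [-69.5 -14.6]
corners [[579.0, 9.0], [604.0, -116.0], [657.0, -105.0], [632.0, 20.0]] yellow mid [591. -53.]
32.8333 [ 0.5446 -0.2816  0.0948]h.py:26: RuntimeWarning: Mean of empty slice.
  ys,xs=np.nonzero(yel&roi);yc=w(c,np.c_[xs,ys],.042).mean(0)*1000
  ret = ret.dtype.type(ret / rcount)
```

View pics/e1.png

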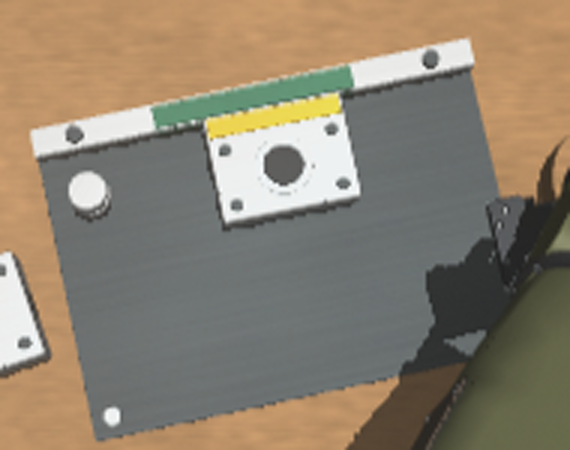

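The yellow edge, from (207,130) to (340,100), lies flush against the fence within the green band, which runs from (153,113) to (353,80). The connector and the box stand where they were, and the hand is clear of everything. Handing in.

```bash
python3 -m pendant '[[[0,0,0],0],[[0,0,0],0]]'; python3 -c "
from station import ctrl
print(ctrl.hand_in())"
```

```text
time_s: 33.0
ee_pos: [0.545, -0.2775, 0.0947]
eef_rot: [3.142, -0.0, 0.2]
force: [-0.3, -0.2, -0.2]
grip_width: 0.0942
grip_force: 0.0
the job is handed in; nothing more can be done
None
```

The die block was walked round to face the fence squarely (within about 0.1°) while still about 79 mm clear, then pushed straight until its yellow face lay flush within the green band, about 15 mm right of centre, and handed in at 33 s with the hand clear and the bystanders where they stood; early on, the shut fingertips, really about 23 mm higher than the reading, twice slid over the top of the block, turning it about 4° in all and pressing down with about 9 N the second time.

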